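# Take up the end play of a wheel on its truing stand

## Robot

A 6-joint arm with a two-finger parallel gripper is mounted at the origin on a cart in front of the work surface, level with it; the furniture and walls round the work are solid. World frame = base frame: x ahead of the robot, y to its left, z up, the work surface at z = 0. Lengths are in mm, angles in rad, forces in N, time in s.
With the tool pointing down it reaches from about 300 to 1000 mm from the base axis. Payload 5.1 kg.
Tool frame: the origin (TCP) lies at the centre of the arm's flange, where the gripper is bolted on; the fingertips stand 190 mm ahead of it and the grasp point (between the pads) lies 171 mm ahead of it; z points along the fingers, y is the line along which they close (so a half turn about z gives the same grasp; the last joint's range is limited). The gripper opens to 95 mm and grips with 3 to 60 N. Pads are 20 mm wide; open, the fingers measure 119 mm over their backs; the gripper's body (75 mm by 180 mm) begins 59 mm behind the grasp point.
Start: joints at [-1.382, 0.124, 1.65, -0, 1.367, -0.083], TCP at [174.47, -626.136, 404.756] pointing down, gripper open.
Joint ranges: [-2.61, 2.61], [-1.02, 2.33], [0.03, 2.71], [-1.35, 4.49], [0.32, 2.68], [-2.91, 2.91]. Speed limits (rad/s): [2.57, 2.57, 3.14, 3.14, 3.14, 3.14].

## Interface

Orientations are given as a unit quaternion [x, y, z, w].
In Python, from workcell import robot, eyes gives the robot as it stands.
- The arm moves only by the tool arm_command, never from a script. Its argument "series" is a list of rows, each a list of 5 numbers: the opening, from -1 (shut) to 1 (fully open), so that 0 is half open, then the shift along the tool's x, y, z in mm, then the turn about the tool's z in rad. In form: [[gripper, tx, ty, tz, spin], ...]. A call has 1 to 10 rows; each row is the pose to reach, as a shift and turn from the pose commanded when the call began, along the tool's axes at that moment; what a row does not reach only later rows make up. A row lasts 1/10 s, in which the tool goes at most 50 mm and 8.59 degrees, less where a joint would pass 70% of its speed; a pose out of reach is approached as far as the arm can. A call with a gripper value outside its range is refused whole. The fingers move at their own pace and stop on an object; the grip force is fixed at half the most. Time passes only in rows, so rows that repeat a pose let the fingers close. It gives the time, the measured TCP pose, the force, the opening and the grip force at its end, in the units of the state.
- robot.observe(): the state, without advancing time (a new reading comes with each control period).
- eyes.camera(name): name is "side" or "top"; returns the picture (384x512x3 uint8, blue, green, red); there is no depth.
- eyes.camera_params(name): a dict with "fovy" (degrees; the focal length in pixels is half the picture's height over the tangent of half this angle, whatever the lens; pixels are square), "cx", "cy" (the principal point, pixels), "cam_to_world" (4x4, takes a point from camera to world coordinates). Camera axes: x right, y up, looking along -z (the intrinsics and any distortion apply to the point x, -y, -z); pixel columns grow to the right and rows downward; lengths in mm; the calibration is good to about 2 mm. A picture is of the moment at which its call begins. camera_params takes no time and is no camera call.
- robot.sign_off(): hands the job in; it is judged then, once.
The state is a dict: "time": time; "joint_positions": joint angles; "qd": joint speeds; "tau": joint torques, N m; "eef_pos": TCP position; "eef_rot": TCP orientation; "force": force on the tool from outside, world axes, zero at the start; "torque": the same for the moment, N m; "grip_width": opening from 0.0 (shut) to 1.0 (fully open); "grip_force": force on a finger pad.
Only numpy, scipy, OpenCV 4.12 (cv2) and the standard library are available. Lean on these libraries where they do the work, as an engineer would, in place of code of your own. Each camera call takes 0.05 s, during which the arm holds its last target. There are 200 camera calls.

## Task

The wheel on the truing stand sits loose on its axle. Loosen the black wing screw of the stop collar, slide the collar along the axle so that it pushes the brass sprung cone home into the wheel's hub and goes on pressing it with about 12 N (never more than 20 N), and, holding it there, turn the wing screw back to as tight as it was, so that the cone stays pressed when you let go. Leave the cutters, the pliers and the red damper on the bench where they are.

Things in the scene. Friction and masses are not known exactly. Their poses are not given: they have to be found in the camera images.
- stand: Wheel truing stand fixed to the bench: dark base plate 100 x 352 mm, aluminium uprights 40 mm wide and 96 mm high at its two ends. Origin: centre of the underside; y runs along the axle toward the wheel, z up. The axle (14 mm steel bar with a flat on top, does not turn) lies 75 mm over the bench. Wheel: white rim, black tyre 96 mm in diameter and 38 mm wide, centred at y = +100 mm, top 123 mm over the bench
- collar: Dark steel stop collar on the axle, 35 mm in diameter and 18 mm wide; origin at its middle on the axle's centre line, axes as the stand's. It slides only along the stand's y (35 to 65 mm from the stand's centre on the side away from the wheel at the start) and cannot turn. Loose, it drags with about 2 N; with the screw tight it takes more than 20 N to shift it
- cup: Brass cup of the sprung cone between collar and wheel, 33 mm in diameter; origin at the centre of the flat rear face that the collar pushes, axes as the stand's. 44 mm long, then a spring and a steel nose cone (66 mm in all) that enters the hub. It slides with 0.3 N until the nose seats, rear face then 18 to 33 mm from the stand's centre: the depth in the hub cannot be seen. From there 5 N per mm, for 7 mm
- wing_screw (a joint): Angle of the wing screw, rad. Grows as it is loosened (anticlockwise seen from above). It starts tight, between -0.1 and 0.2; its point bites the axle below 0.8, harder the farther it is turned, and is clear above that; stop at 2.6. It stays where it is left; turning it takes up to 0.3 N m. Tight means below 0.35
- wing_grip (a point): Middle of the black wing (a flat paddle 36 mm long, 9 mm thick, 26 mm high) of the screw that stands upright on the collar, 127 mm over the bench, on the screw's vertical axis, 52 mm over the collar's origin; the collar is pushed along by it. x points across the wing's thickness, y along its length, z up; turns with the screw. At screw angle 0 its y is the stand's y. Below it is only the thin stem; the collar's boss ends 28 mm lower
- cutters: Red-handled cutters lying on the bench, 140 x 58 x 11 mm, to be left alone
- nose_pliers: Blue-handled pliers lying on the bench, 138 x 85 x 11 mm, to be left alone
- damper_1: Red and silver spring damper lying on the bench beyond the stand, 71 x 116 x 30 mm, to be left alone

How it is judged (in metres and radians):
On the way, in this order (a step that is already met when the one before it is completed fails the run):
1. the wing screw is loosened until its point is clear of the axle (value of joint wing_screw above 0.85 rad), for 0.2 s.
2. with the screw loose, the collar presses the cone home in the hub (value of joint wing_screw above 0.6 rad and contact force between collar and cup above 8 N), for 0.2 s.
At the end, for the whole second after the job is handed in: The collar stands still and presses the sprung cone with 8 to 16 N by itself, and the wing screw is tight (angle below 0.35 rad) (contact force between collar and cup between 8 and 16 N and value of joint wing_screw below 0.35 rad and linear speed of collar below 0.005 m/s); the robot touches nothing.
It fails at once if the cone is pressed into the hub with more than 20 N (contact force between collar and cup above 20 N).
It fails at once if cutters, pliers or red damper are moved by more than 30 mm (distance of any of cutters, nose_pliers, damper_1 from where it was at the start of the episode above 0.03 m).
It also fails if it takes over 53 s, if anything falls off the work surface, if the arm or the gripper's body presses on something with over 40 N, if the wrist force passes 120 N, or if a joint passes its speed limit or range.

## Working session

There is one attempt and no reset: what is moved stays moved. The work goes in short steps, Python scripts to look and compute and a tool call to move; the robot and the scene stay as the last step left them, time stands still between calls to the robot, and variables do not carry over. Pictures are saved under pics/ and viewed, at most 10 in all, crops included, and the job is handed in when it is done.

Besides the shell and the picture viewer there is one more tool, called after "Call:" as name(argument=value, ...) on one line, values as JSON. arm_command: Moves the arm, as the interface text tells. Its arguments: {"type":"object","properties":{"series":{"type":"array","items":{"type":"array","items":{"type":"number"}}}},"required":["series"]}

```bash
mkdir -p pics; ls; python3 - <<'E'
from workcell import robot, eyes
import cv2
for n in("side","top"):
    cv2.imwrite(f"pics/{n}0.png",eyes.camera(n)); print(n,eyes.camera_params(n))
print(robot.observe())
E
```

```text
pics
side {'fovy': 44.36537778202478, 'cx': 257.3459446198928, 'cy': 189.08755532733142, 'cam_to_world': array([[-8.74667537e-01,  3.15838563e-01, -3.67699201e-01,
         1.34384005e+02],
       [-4.84553872e-01, -5.49664892e-01,  6.80496915e-01,
         8.65405050e+02],
       [ 1.28158265e-02,  7.73378632e-01,  6.33814836e-01,
         8.92342270e+02],
       [ 0.00000000e+00,  0.00000000e+00,  0.00000000e+00,
         1.00000000e+00]])}
top {'fovy': 45.58839934678083, 'cx': 259.5955492462805, 'cy': 189.75292457372734, 'cam_to_world': array([[-2.26316359e-02,  9.94356748e-01, -1.03645873e-01,
         4.66205668e+02],
       [-9.99678724e-01, -2.13246979e-02,  1.37005712e-02,
         2.65595916e+01],
       [ 1.14130385e-02,  1.03922640e-01,  9.94519898e-01,
         1.26047760e+03],
       [ 0.00000000e+00,  0.00000000e+00,  0.00000000e+00,
         1.00000000e+00]])}
{'time': 0.1, 'joint_positions': array([-1.38158682e+00,  1.24473522e-01,  1.65152259e+00, -2.76435774e-05,
        1.36750514e+00, -8.25718869e-02]), 'qd': array([-0.00034356, -0.00201747, -0.00348355, -0.00111226,  0.00152182,
        0.00107319]), 'tau': array([ 7.86883520e-04, -4.18878400e+01, -3.61095393e+01,  7.76335923e-02,
        4.61604819e-02, -6.87975876e-05]), 'eef_pos': array([ 174.43723466, -625.93178317,  403.59663348]), 'eef_rot': array([ 9.90780228e-01,  1.35475564e-01, -6.43733736e-05, -9.52224054e-04]), 'force': array([-0.26701993, -1.39883331, -0.14016354]), 'torque': array([ 0.00839119, -0.01916817,  0.03303584]), 'grip_force': 0.0, 'grip_width': 1.0001726095408863}
```

View pics/side0.png

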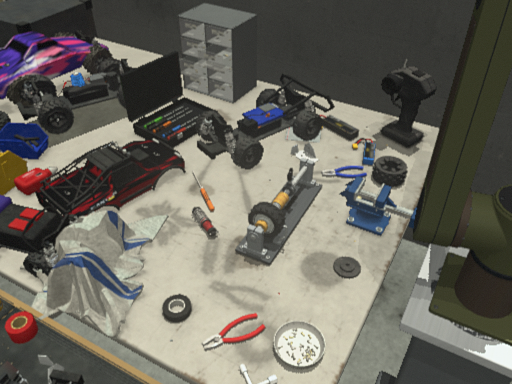

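View pics/top0.png

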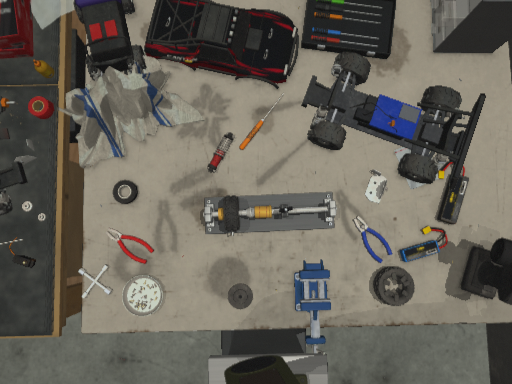

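The stand lies centrally: in the top view at about (205–335, 192–235) with the wheel at its left end (230, 213). The side view shows it at (240–320, 145–262). I'll zoom in on both.

```bash
python3 - <<'E'
import cv2,numpy as np
t=cv2.imread("pics/top0.png")[180:250,190:350]; s=cv2.imread("pics/side0.png")[135:270,225:335]
t=cv2.resize(t,None,fx=4.9,fy=4.9,interpolation=2); s=cv2.resize(s,None,fx=4.4,fy=4.4,interpolation=2)
cv2.imwrite("pics/t1.png",t); cv2.imwrite("pics/s1.png",s)
E
```

```text
(no output)
```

View pics/t1.png

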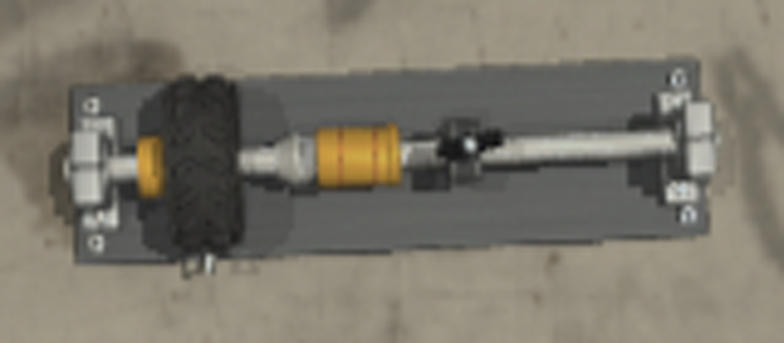

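View pics/s1.png

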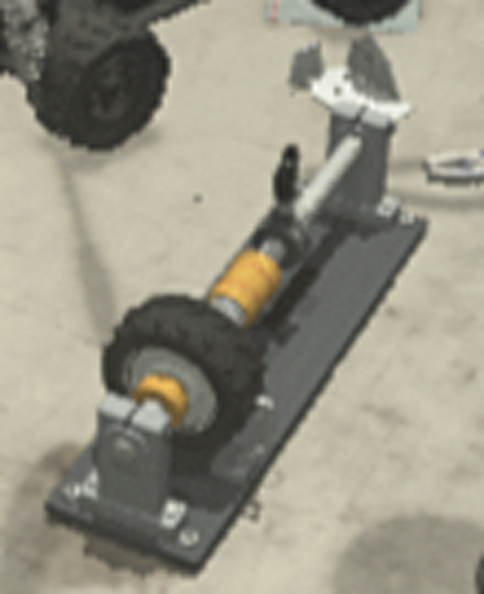

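The top crop shows plate corners at crop (68,88), (697,57), (708,235) and (76,263). The wing runs from (437,152) to (503,135), and the cup's rear edge is at x≈400. In the side crop the wing spans (290,145)–(285,205).

```bash
cat > h.py <<'E'
from workcell import robot, eyes
import numpy as np
from scipy.spatial.transform import Rotation as R
def ray(n,u,v):
    p=eyes.camera_params(n); f=192/np.tan(np.radians(p["fovy"])/2); M=p["cam_to_world"]
    return M[:3,3], M[:3,:3]@np.array([(u-p["cx"])/f,-(v-p["cy"])/f,-1])
def onz(n,u,v,z):
    o,d=ray(n,u,v); return o+d*(z-o[2])/d[2]
def two(a,b):
    (o,d),(q,e)=ray(*a),ray(*b); s=np.linalg.lstsq(np.c_[d,-e],q-o,rcond=None)[0]
    return (o+d*s[0]+q+e*s[1])/2, np.linalg.norm(o+d*s[0]-q-e*s[1])
T=lambda x,y:("top",190+x/4.9-.4,180+y/4.9-.4)
S=lambda x,y:("side",225+x/4.4-.4,135+y/4.4-.4)
E
python3 - <<'E'
from h import *
np.set_printoptions(precision=1,suppress=True)
c=[onz(*T(*p),10) for p in[(68,88),(697,57),(708,235),(76,263)]]; print(c)
print([np.linalg.norm(c[i]-c[i-1]) for i in range(4)], np.mean(c,0))
ax=(c[0]+c[3]-c[1]-c[2])/2; ax/=np.linalg.norm(ax);print("yaxis",ax)
o=np.mean(c,0)
def st(p): d=p-o; print("   stand x,y",d[0]*ax[1]-d[1]*ax[0], d@ax)
for nm,p in dict(wing=onz(*T(470,143),135),w1=onz(*T(437,152),135),w2=onz(*T(503,135),135),cup=onz(*T(400,153),78),collL=onz(*T(445,150),80),wheelc=onz(*T(208,165),115),upA=onz(*T(87,165),96),upB=onz(*T(700,140),96)).items(): print(nm,p); st(p)
w=two(T(470,143),S(287,178)); print(w); st(w[0])
E
```

```text
[array([578.3, 163.7,  10. ]), array([ 588.2, -189.7,   10. ]), array([ 488.3, -191.9,   10. ]), array([480.7, 160.3,  10. ])]
[np.float64(97.7027541979251), np.float64(353.55315001221186), np.float64(99.9039380003951), np.float64(352.27140215290535)] [533.8 -14.4  10. ]
yaxis [-0.  1.  0.]
wing [534.9 -51.8 135. ]
   stand x,y 0.14240555626240903 -37.46160500042237
w1 [530.8 -35.1 135. ]
   stand x,y -3.6106376211262847 -20.615858425782804
w2 [538.6 -68.6 135. ]
   stand x,y 3.3959270735136373 -54.29948465295297
cup [533.9 -18.6  78. ]
   stand x,y -0.03418040818046229 -4.2390967503523225
collL [534.9 -42.4  80. ]
   stand x,y 0.3259085127272082 -27.982274591796507
wheelc [527.8  81.1 115. ]
   stand x,y -3.6617762063064694 95.64748882205593
upA [530.2 144.9  96. ]
   stand x,y 0.32104934295297705 159.28424285140196
upB [ 536.2 -174.7   96. ]
   stand x,y -1.5837077952957315 -160.2839062919013
(array([534.3, -53.1, 124.9]), np.float64(2.7334696028160472))
   stand x,y -0.541352820784102 -38.65723612540229
```

Call:
arm_command(series=[[1,500,-456,0,-1.5],[1,500,-456,0,-1.5],[1,500,-456,0,-1.5],[1,500,-456,0,-1.5],[1,500,-456,0,-1.5],[1,500,-456,0,-1.5],[1,500,-456,0,-1.5],[1,500,-456,0,-1.5],[1,500,-456,0,-1.5],[1,500,-456,0,-1.5]])

```text
time: 1.1
eef_pos: [440.3, -200.4, 404.5]
eef_rot: [0.63, 0.776, -0.0, 0.0]
force: [0.4, 0.3, 0.5]
grip_width: 0.999
grip_force: 0.0
```

```bash
cat >> h.py <<'E'
def tool(goal,yawy):
    "shift (mm, tool axes) and spin to reach TCP goal with tool y at world yaw yawy"
    s=robot.observe(); r=R.from_quat(s["eef_rot"]).as_matrix(); y=r[:,1]
    sp=-(yawy-np.arctan2(y[1],y[0])); sp=(sp+np.pi/2)%np.pi-np.pi/2
    print("t",s["time"],"pos",s["eef_pos"].round(1),"j",s["joint_positions"].round(2),"yawy",round(np.arctan2(y[1],y[0]),3),"F",s["force"].round(1))
    print("shift",(r.T@(np.array(goal)-s["eef_pos"])).round(1),"spin",round(sp,3))
E
python3 -c "
from h import *
tool([534.5,-52.5,400],0.229)"
```

```text
t 1.1 pos [ 440.3 -200.4  404.5] j [-0.54 -0.25  2.01 -0.    1.39 -0.75] yawy 0.207 F [0.4 0.3 0.5]
shift [125.4 122.6   4.5] spin -0.022
```

Call:
arm_command(series=[[1,125,123,0,-0.02],[1,125,123,0,-0.02],[1,125,123,0,-0.02],[1,125,123,0,-0.02],[1,125,123,0,-0.02],[0,125,123,0,-0.02],[0,125,123,0,-0.02],[0,125,123,0,-0.02]])

```text
time: 1.9
eef_pos: [534.9, -56.5, 404.6]
eef_rot: [0.626, 0.78, -0.0, -0.0]
force: [-0.1, 0.2, 0.3]
grip_width: 0.804
grip_force: 0.0
```

```bash
python3 - <<'E'
from h import *
import cv2
tool([534.5,-52.5,298],0.229)
a=cv2.resize(eyes.camera("side")[80:250,225:335],None,fx=3.4,fy=3.4,interpolation=2)
cv2.imwrite("pics/a.png",a)
E
```

```text
t 1.9 pos [534.9 -56.5 404.6] j [-0.2  -0.13  1.9  -0.    1.37 -0.42] yawy 0.219 F [-0.1  0.2  0.3]
shift [  4.    0.5 106.6] spin -0.01
```

View pics/a.png

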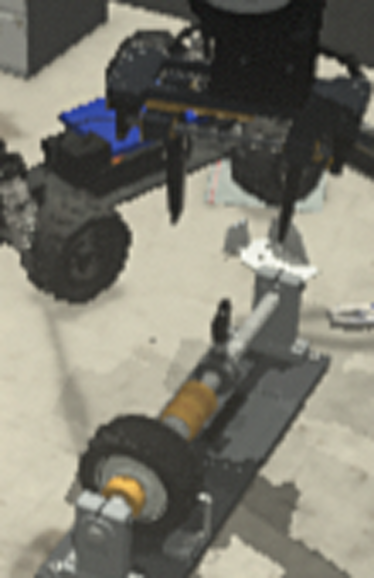

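The open fingertips sit at (175,215) and (285,230) and straddle the wing at (222,320) below them. I'll descend, then close.

Call:
arm_command(series=[[0,4,0.5,40,-0.01],[0,4,0.5,80,-0.01],[0,4,0.5,106,-0.01],[0,4,0.5,106,-0.01],[0,4,0.5,106,-0.01]])

```text
time: 2.45
eef_pos: [535.0, -52.0, 299.2]
eef_rot: [0.621, 0.784, -0.0, -0.0]
force: [0.2, 0.4, 0.7]
grip_width: 0.501
grip_force: 0.0
```

```bash
python3 - <<'E'
from h import *
import cv2
tool([534.5,-52.5,298],0.229)
a=cv2.resize(eyes.camera("side")[80:250,225:335],None,fx=3.4,fy=3.4,interpolation=2)
b=cv2.resize(eyes.camera("top")[150:260,210:330],None,fx=3,fy=3,interpolation=2)
b=cv2.copyMakeBorder(b,0,a.shape[0]-b.shape[0],0,0,0)
cv2.imwrite("pics/b.png",np.hstack([a,b]))
E
```

```text
t 2.45 pos [535.  -52.  299.2] j [-0.2  -0.03  2.    0.    1.18 -0.43] yawy 0.23 F [0.2 0.4 0.7]
shift [-0.4 -0.7  1.2] spin 0.001
```

View pics/b.png

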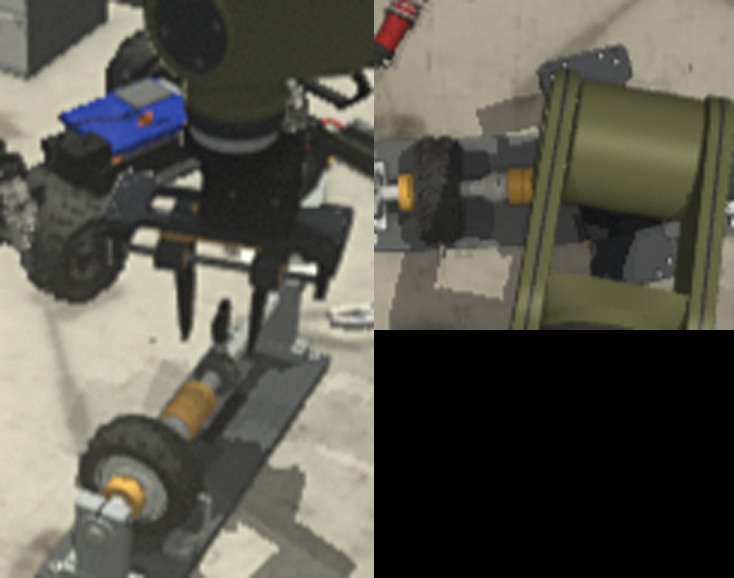

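The fingers straddle the wing: tips at (183,335) and (255,345), wing at (222,320). Closing now.

Call:
arm_command(series=[[-1,0,0,1,0],[-1,0,0,1,0],[-1,0,0,1,0],[-1,0,0,1,0],[-1,0,0,1,0],[-1,0,0,1,0],[-1,0,0,1,0],[-1,0,0,1,0]])

```text
time: 3.35
eef_pos: [534.8, -51.4, 297.8]
eef_rot: [0.621, 0.784, -0.001, -0.001]
force: [-5.1, -0.3, 4.4]
grip_width: 0.117
grip_force: 30.0
```

```bash
python3 -c "
from h import *
tool([534.5,-52.5,298],0.229);s=robot.observe();print(s['torque'],s['grip_width'],s['grip_force'])"
```

```text
t 3.35 pos [534.8 -51.4 297.8] j [-0.2  -0.03  2.   -0.    1.18 -0.43] yawy 0.231 F [-5.1 -0.3  4.4]
shift [-1.  -0.5 -0.2] spin 0.002
[-0.20656347  0.92706792  0.00097269] 0.11672638482589255 30.000966489315033
```

Call:
arm_command(series=[[-1,0,-0.5,0,-0.15],[-1,0,-0.5,0,-0.3],[-1,0,-0.5,0,-0.45],[-1,0,-0.5,0,-0.6],[-1,0,-0.5,0,-0.75],[-1,0,-0.5,0,-0.9],[-1,0,-0.5,0,-1.0],[-1,0,-0.5,0,-1.0],[-1,0,-0.5,0,-1.0]])

```text
time: 4.25
eef_pos: [534.7, -51.3, 297.6]
eef_rot: [0.17, 0.985, 0.0, 0.0]
force: [-1.4, 0.9, 0.7]
grip_width: 0.114
grip_force: 30.0
```

```bash
python3 - <<'E'
from h import *
import cv2
tool([534.5,-50,298],1.23);s=robot.observe();print(s['torque'],s['grip_width'],s['grip_force'])
a=cv2.resize(eyes.camera("side")[130:220,245:325],None,fx=6,fy=6,interpolation=2)
cv2.imwrite("pics/c.png",a)
E
```

```text
t 4.25 pos [534.7 -51.3 297.6] j [-0.2  -0.03  2.    0.    1.17 -1.42] yawy 1.229 F [-1.4  0.9  0.7]
shift [ 0.6  1.1 -0.4] spin -0.001
[ 0.28494096  0.04642841 -0.12193377] 0.1140815049574457 30.000187754631042
```

View pics/c.png

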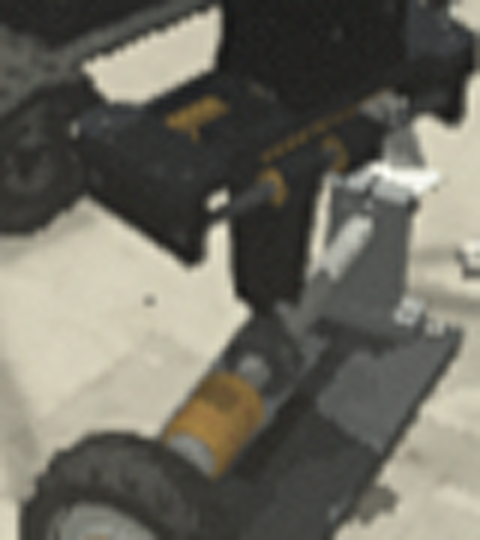

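The screw has turned about 1 rad to ~1.2, with the fingers holding the wing at (270,270). Now I'll slide along the stand's y, which is tool (0.358, 0.934) per mm.

Call:
arm_command(series=[[-1,0.9,2.3,0,0],[-1,1.8,4.7,0,0],[-1,2.7,7.0,0,0],[-1,3.6,9.3,0,0],[-1,3.6,9.3,0,0],[-1,3.6,9.3,0,0]])

```text
time: 4.9
eef_pos: [534.3, -41.3, 297.7]
eef_rot: [0.169, 0.986, 0.0, 0.0]
force: [0.9, -0.4, -0.9]
grip_width: 0.117
grip_force: 30.0
```

Call:
arm_command(series=[[-1,1.4,3.7,0,0],[-1,2.9,7.5,0,0],[-1,4.3,11.2,0,0],[-1,5.7,14.9,0,0],[-1,7.2,18.7,0,0],[-1,8.6,22.4,0,0],[-1,10.0,26.2,0,0],[-1,11.1,29.0,0,0],[-1,11.8,30.8,0,0],[-1,11.8,30.8,0,0]])

```text
time: 5.9
eef_pos: [533.5, -8.1, 297.8]
eef_rot: [0.169, 0.986, 0.0, 0.0]
force: [3.0, -0.1, -2.3]
grip_width: 0.116
grip_force: 30.0
```

```bash
python3 - <<'E'
from h import *
tool([534.5,-50,298],1.23);s=robot.observe();print(s['torque'],s['force'])
E
```

```text
t 5.9 pos [533.5  -8.1 297.8] j [-0.12 -0.04  2.01  0.    1.17 -1.35] yawy 1.231 F [ 3.  -0.1 -2.3]
shift [-14.9 -39.1  -0.2] spin 0.001
[-0.03163234 -0.67050299 -0.11428194] [ 3.0078333  -0.12219763 -2.31493202]
```

Call:
arm_command(series=[[-1,0.1,0.7,0,0],[-1,0.3,1.4,0,0],[-1,0.4,1.9,0,0],[-1,0.6,2.4,0,0]])

```text
time: 6.3
eef_pos: [533.6, -6.1, 297.7]
eef_rot: [0.169, 0.986, -0.0, -0.0]
force: [0.6, -1.9, -3.0]
grip_width: 0.114
grip_force: 30.0
```

Call:
arm_command(series=[[-1,0.2,0.6,0,0],[-1,0.4,1.2,0,0],[-1,0.7,1.8,0,0],[-1,0.9,2.4,0,0],[-1,1.0,2.8,0,0]])

```text
time: 6.8
eef_pos: [533.6, -3.0, 297.7]
eef_rot: [0.169, 0.986, -0.0, -0.0]
force: [0.1, -2.0, -1.3]
grip_width: 0.113
grip_force: 30.0
```

Call:
arm_command(series=[[-1,0.2,0.6,0,0],[-1,0.4,1.2,0,0],[-1,0.7,1.8,0,0],[-1,0.9,2.4,0,0],[-1,1.0,2.8,0,0]])

```text
time: 7.3
eef_pos: [533.6, -0.0, 297.7]
eef_rot: [0.169, 0.986, -0.0, -0.0]
force: [0.2, -2.3, -1.3]
grip_width: 0.114
grip_force: 30.0
```

Call:
arm_command(series=[[-1,0.2,0.6,0,0],[-1,0.4,1.2,0,0],[-1,0.7,1.8,0,0],[-1,0.9,2.4,0,0],[-1,1.0,2.8,0,0]])

```text
time: 7.8
eef_pos: [533.5, 2.8, 297.7]
eef_rot: [0.169, 0.986, -0.0, -0.0]
force: [-2.1, -4.5, -0.9]
grip_width: 0.112
grip_force: 30.0
```

Call:
arm_command(series=[[-1,0.1,0.3,0,0],[-1,0.2,0.5,0,0]])

```text
time: 8.0
eef_pos: [533.5, 3.2, 297.7]
eef_rot: [0.169, 0.986, -0.0, -0.0]
force: [-1.3, -4.4, -1.6]
grip_width: 0.113
grip_force: 30.0
```

Call:
arm_command(series=[[-1,0.1,0.3,0,0],[-1,0.2,0.6,0,0],[-1,0.4,1.0,0,0]])

```text
time: 8.3
eef_pos: [533.5, 4.0, 297.7]
eef_rot: [0.169, 0.986, -0.001, -0.0]
force: [-0.9, -6.7, -1.2]
grip_width: 0.112
grip_force: 30.0
```

Call:
arm_command(series=[[-1,0.1,0.3,0,0],[-1,0.2,0.5,0,0],[-1,0.2,0.5,0,0],[-1,0.2,0.5,0,0]])

```text
time: 8.7
eef_pos: [533.5, 4.3, 297.7]
eef_rot: [0.169, 0.986, -0.001, 0.0]
force: [-0.7, -6.9, -2.2]
grip_width: 0.114
grip_force: 30.0
```

Call:
arm_command(series=[[-1,0.2,0.5,0,0],[-1,0.3,0.9,0,0],[-1,0.4,1.2,0,0],[-1,0.4,1.2,0,0]])

```text
time: 9.1
eef_pos: [533.5, 5.2, 297.7]
eef_rot: [0.169, 0.986, -0.002, 0.0]
force: [-1.3, -10.0, -1.8]
grip_width: 0.115
grip_force: 30.0
```

```bash
python3 - <<'E'
from h import *
import time
for i in range(3):
    s=robot.observe();print(s['force'].round(2),s['torque'].round(2),s['eef_pos'].round(2))
    eyes.camera("side")
E
```

```text
[-1.28 -9.97 -1.75] [-1.67  0.12 -0.1 ] [533.52   5.23 297.72]
[-0.69 -8.84 -1.36] [-1.68  0.12 -0.14] [533.53   5.21 297.73]
[-2.55 -9.76 -1.07] [-1.67  0.1  -0.15] [533.51   5.19 297.72]
```

Call:
arm_command(series=[[-1,0.2,0.5,0,0],[-1,0.3,0.9,0,0],[-1,0.5,1.3,0,0],[-1,0.5,1.4,0,0],[-1,0.5,1.4,0,0]])

```text
time: 9.75
eef_pos: [533.5, 6.2, 297.7]
eef_rot: [0.169, 0.986, -0.003, 0.0]
force: [-1.6, -11.8, -1.2]
grip_width: 0.116
grip_force: 30.0
```

```bash
python3 - <<'E'
from h import *
A=[]
for i in range(6):
    s=robot.observe();A.append(np.r_[s['force'],s['torque'],s['eef_pos']]); eyes.camera("side")
print(np.mean(A,0).round(2)); tool([534,5,298],1.23)
E
```

```text
[-1.5300e+00 -1.1450e+01 -1.0700e+00 -2.1700e+00  1.1000e-01 -1.0000e-01
  5.3352e+02  6.2400e+00  2.9773e+02]
t 10.05 pos [533.5   6.3 297.7] j [-0.09 -0.04  2.01 -0.01  1.18 -1.32] yawy 1.231 F [ -1.4 -12.   -0.3]
shift [-0.9 -1.  -0.3] spin 0.001
```

Call:
arm_command(series=[[-1,0.1,0.4,0,0],[-1,0.3,0.8,0,0],[-1,0.3,1.0,0,0],[-1,0.3,1.0,0,0],[-1,0.3,1.0,0,0]])

```text
time: 10.55
eef_pos: [533.5, 7.0, 297.7]
eef_rot: [0.169, 0.986, -0.003, 0.0]
force: [-1.0, -13.4, -0.9]
grip_width: 0.115
grip_force: 30.0
```

```bash
cat >> h.py <<'E'
def avg():
    A=[]
    for i in range(6):
        s=robot.observe();A.append(np.r_[s['force'],s['torque'],s['eef_pos']]); eyes.camera("side")
    print("avg F,T,pos",np.mean(A,0).round(2)); tool([533.5,5,298],1.23)
E
python3 -c "
from h import *
avg()"
```

```text
avg F,T,pos [-1.9100e+00 -1.3680e+01 -1.2200e+00 -2.4800e+00  1.6000e-01 -1.2000e-01
  5.3355e+02  6.9700e+00  2.9771e+02]
t 10.85 pos [533.6   7.  297.7] j [-0.09 -0.04  2.01 -0.01  1.18 -1.32] yawy 1.231 F [ -1.5 -13.2  -1.7]
shift [-0.6 -1.9 -0.3] spin 0.001
```

Call:
arm_command(series=[[-1,0,0,0,0.1],[-1,0,0,0,0.2],[-1,0,0,0,0.3],[-1,0,0,0,0.3],[-1,0,0,0,0.3]])

```text
time: 11.35
eef_pos: [533.5, 6.9, 297.7]
eef_rot: [0.314, 0.949, -0.003, 0.001]
force: [-1.8, -13.5, -1.6]
grip_width: 0.112
grip_force: 30.0
```

```bash
python3 -c "
from h import *
avg()"
```

```text
avg F,T,pos [-1.9700e+00 -1.3910e+01 -1.0700e+00 -2.5700e+00  2.1000e-01  7.0000e-02
  5.3351e+02  6.9300e+00  2.9771e+02]
t 11.65 pos [533.5   6.9 297.7] j [-0.09 -0.04  2.01 -0.01  1.18 -1.02] yawy 0.932 F [ -1.7 -12.9  -0.6]
shift [-1.1 -1.6 -0.3] spin -0.298
```

Call:
arm_command(series=[[-1,0,0,0,0.12],[-1,0,0,0,0.24],[-1,0,0,0,0.36],[-1,0,0,0,0.48],[-1,0,0,0,0.6],[-1,0,0,0,0.7],[-1,0,0,0,0.77],[-1,0,0,0,0.77],[-1,0,0,0,0.77]])

```text
time: 12.55
eef_pos: [533.4, 6.9, 297.9]
eef_rot: [0.647, 0.762, -0.003, 0.002]
force: [-3.1, -15.0, 0.4]
grip_width: 0.112
grip_force: 30.0
```

```bash
python3 -c "
from h import *
avg()"
```

```text
avg F,T,pos [-3.7400e+00 -1.4210e+01  7.7000e-01 -2.7000e+00  5.9000e-01  2.0000e-01
  5.3336e+02  6.8600e+00  2.9787e+02]
t 12.85 pos [533.4   6.8 297.9] j [-0.09 -0.04  2.01 -0.01  1.18 -0.25] yawy 0.163 F [ -4.2 -14.6   0.8]
shift [-1.8 -0.2 -0.1] spin -1.067
```

Call:
arm_command(series=[[-1,0,0,0,0.08],[-1,0,0,0,0.08],[-1,0,0,0,0.08]])

```text
time: 13.15
eef_pos: [533.3, 6.8, 297.9]
eef_rot: [0.677, 0.736, -0.003, 0.002]
force: [-4.0, -13.5, 1.4]
grip_width: 0.113
grip_force: 30.0
```

```bash
python3 -c "
from h import *
avg()
r=R.from_quat(robot.observe()['eef_rot']).as_matrix();print((r.T@np.array([0,-1,0])).round(3))"
```

```text
avg F,T,pos [-3.6700e+00 -1.4470e+01  1.0400e+00 -2.6900e+00  6.2000e-01  1.8000e-01
  5.3333e+02  6.8600e+00  2.9789e+02]
t 13.45 pos [533.3   6.9 297.9] j [-0.09 -0.04  2.01 -0.01  1.18 -0.17] yawy 0.083 F [ -4.6 -15.6   1.3]
shift [-1.9  0.  -0.1] spin -1.147
[-0.997 -0.083  0.007]
```

Call:
arm_command(series=[[-1,-0.5,0,0,0],[-1,-1.0,0,0,0],[-1,-1.0,0,0,0]])

```text
time: 13.75
eef_pos: [533.4, 6.3, 297.9]
eef_rot: [0.677, 0.736, -0.003, 0.001]
force: [-3.8, -11.9, 1.4]
grip_width: 0.116
grip_force: 30.0
```

```bash
python3 -c "
from h import *
avg()"
```

```text
avg F,T,pos [-3.9500e+00 -1.2060e+01  8.9000e-01 -2.1800e+00  6.4000e-01  1.9000e-01
  5.3337e+02  6.3600e+00  2.9787e+02]
t 14.05 pos [533.4   6.4 297.9] j [-0.09 -0.04  2.01 -0.01  1.18 -0.17] yawy 0.082 F [ -4.  -11.6   1. ]
shift [-1.4  0.  -0.1] spin -1.148
```

Call:
arm_command(series=[[-1,-1.0,0,0,0],[-1,-2.0,0,0,0],[-1,-3.0,0,0,0],[-1,-4.0,0,0,0],[-1,-4.0,0,0,0],[-1,-4.0,0,0,0]])

```text
time: 14.65
eef_pos: [533.5, 4.3, 297.8]
eef_rot: [0.678, 0.735, -0.0, -0.002]
force: [-4.5, -1.0, 3.4]
grip_width: 0.115
grip_force: 30.0
```

```bash
python3 -c "
from h import *
avg()"
```

```text
avg F,T,pos [-5.2600e+00 -3.5000e-01  3.2500e+00 -1.4000e-01  9.3000e-01  2.1000e-01
  5.3354e+02  4.3500e+00  2.9783e+02]
t 14.95 pos [533.5   4.4 297.8] j [-0.09 -0.04  2.01  0.    1.18 -0.18] yawy 0.082 F [-5.4 -0.3  2.5]
shift [ 0.6  0.  -0.2] spin -1.148
```

Call:
arm_command(series=[[0,0,0,0,0],[0,0,0,0,0],[0,0,0,0,0],[0,0,0,0,0],[0,0,0,-30,0],[0,0,0,-70,0],[0,0,0,-100,0],[0,0,0,-100,0]])

```text
time: 15.75
eef_pos: [535.3, 3.8, 404.0]
eef_rot: [0.678, 0.735, 0.004, 0.004]
force: [0.2, -0.8, 0.0]
grip_width: 0.5
grip_force: 0.0
```

```bash
python3 - <<'E'
from h import *
import cv2
tool([534,4,398],0.08)
a=cv2.resize(eyes.camera("side")[130:250,235:325],None,fx=4.9,fy=4.9,interpolation=2)
cv2.imwrite("pics/d.png",a)
E
```

```text
t 15.75 pos [535.3   3.8 404. ] j [-0.09 -0.13  1.91  0.    1.36 -0.17] yawy 0.081 F [ 0.2 -0.8  0. ]
shift [ 0.3 -1.3  6. ] spin 0.001
```

View pics/d.png

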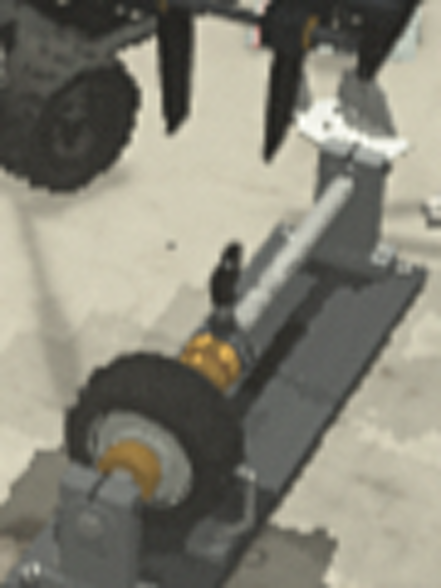

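The collar sits hard against the cup and the cone is in the hub. The wing is free at (228,275) and the fingers are clear. I'll move aside and check the wing's angle from the top.

Call:
arm_command(series=[[0,-250,0,-20,0],[0,-250,0,-20,0],[0,-250,0,-20,0],[0,-250,0,-20,0],[0,-250,0,-20,0],[0,-250,0,-20,0],[0,-250,0,-20,0],[0,-250,0,-20,0]])

```text
time: 16.6
eef_pos: [554.1, -244.5, 416.2]
eef_rot: [0.678, 0.735, -0.0, -0.001]
force: [-0.2, -0.7, -0.1]
grip_width: 0.497
grip_force: 0.0
```

```bash
python3 - <<'E'
from h import *
import cv2
a=cv2.resize(eyes.camera("top")[180:250,190:350],None,fx=4.9,fy=4.9,interpolation=2)
cv2.imwrite("pics/e.png",a)
E
```

```text
(no output)
```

View pics/e.png

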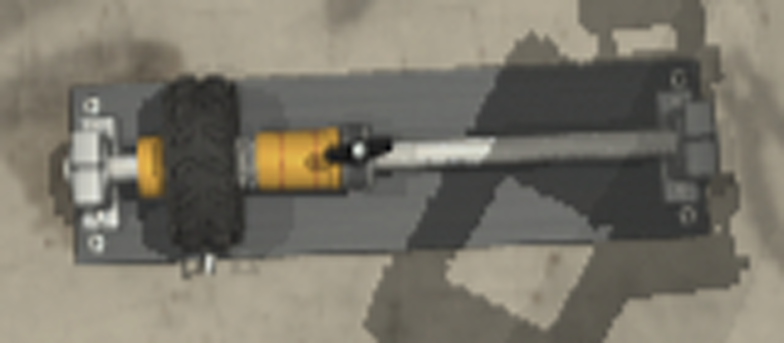

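```bash
python3 - <<'E'
from h import *
import cv2
for f,(x0,x1) in (("t1",(425,515)),("e",(312,404))):
    a=cv2.imread(f"pics/{f}.png"); m=(a.max(2)<45).astype(np.uint8); m[:,:x0]=0;m[:,x1:]=0;m[:125]=0;m[168:]=0
    n,l,st,_=cv2.connectedComponentsWithStats(m); k=1+st[1:,4].argmax()
    p=np.argwhere(l==k)[:,::-1].astype(np.float32)
    w=np.array([onz(*T(*q),138)[:2] for q in p],np.float32)
    r=cv2.minAreaRect(w); vx,vy,_,_=cv2.fitLine(w,2,0,.01,.01).ravel()
    print(f,len(p),r,np.degrees(0)+np.arctan(-vx/vy)-0.023)
E
```

```text
t1 464 ((531.6452026367188, -42.99555206298828), (15.068469047546387, 11.552130699157715), 88.44994354248047) -0.509457884311676
e 329 ((528.6524658203125, 12.895304679870605), (11.022942543029785, 12.50345230102539), 21.054887771606445) -0.17881220388412475
```

```bash
python3 - <<'E'
from h import *
import cv2
for f,(x0,x1) in (("t1",(425,515)),("e",(312,404))):
  for th in (35,45,55):
    a=cv2.imread(f"pics/{f}.png"); m=(a.max(2)<th); m[:,:x0]=0;m[:,x1:]=0;m[:130]=0;m[165:]=0
    p=np.argwhere(m)[:,::-1]
    w=np.array([onz(*T(*q),138)[:2] for q in p],np.float32)
    vx,vy=cv2.fitLine(w,cv2.DIST_HUBER,0,.01,.01).ravel()[:2]
    print(f,th,len(p),np.ptp(w,0),np.median(w,0),np.arctan(-vx/vy)-0.023)
E
```

```text
t1 35 538 [12.077209 30.318096] [533.3993  -45.89849] 0.20495923
t1 45 777 [14.076111 31.413315] [533.5987   -46.520477] 0.21538313Traceback (most recent call last):
  File "<stdin>", line 7, in <module>
  File "h.py", line 8, in onz
    o,d=ray(n,u,v); return o+d*(z-o[2])/d[2]
        ~~~^^^^^^^
  File "h.py", line 5, in ray
    p=eyes.camera_params(n); f=192/np.tan(np.radians(p["fovy"])/2); M=p["cam_to_world"]
ValueError: time passes only in moves, steps and waits
```

```bash
python3 - <<'E'
from h import *
import cv2
a=cv2.imread("pics/e.png"); m=(a.max(2)<45); m[:,:312]=0;m[:,404:]=0;m[:130]=0;m[165:]=0
p=np.argwhere(m)[:,::-1][::2]
w=np.array([onz(*T(*q),138)[:2] for q in p],np.float32)
vx,vy=cv2.fitLine(w,cv2.DIST_HUBER,0,.01,.01).ravel()[:2]
print(len(p),np.ptp(w,0),np.arctan(-vx/vy)-0.023)
E
```

```text
327 [12.209473 31.240244] 0.16848774
```

```bash
python3 -c "
from workcell import robot
print(robot.sign_off())"
```

```text
the job is handed in; nothing more can be done
None
```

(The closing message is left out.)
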